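# Shut up the carver's knife cupboard

### The arm

A 6-joint arm with a two-finger parallel gripper is mounted at the origin on the work surface. World frame = base frame: x ahead of the robot, y to its left, z up, the work surface at z = 0. Lengths are in mm, angles in rad, forces in N, time in s.
With the tool pointing down it reaches from about 275 to 850 mm from the base axis. Payload 19 kg.
Tool frame: the origin (TCP) lies between the finger pads; the fingertips stand 17 mm ahead of it and the grasp point (between the pads) lies 2 mm behind it; x points along the fingers, y is the direction in which the jaws open and shut, and the axes are right-handed (so a half turn about x gives the same grasp; the last joint's range is limited). The gripper opens to 85 mm and grips with 20 to 120 N. Pads are 22 mm wide; open, the fingers measure 114 mm over their backs; the gripper's body (76 mm by 85 mm) begins 54 mm behind the grasp point. The pads swing forward as they close: fully open they stand 13 mm farther back than shut.
Start: joints at [-1.444, 0.15, 1.437, -0, 1.554, -0.134], TCP at [148.241, -555.533, 248.267] pointing down, gripper open.
Joint ranges: [-2.8, 2.8], [-0.68, 2.1], [0.12, 2.68], [-1.39, 4.53], [0.16, 2.79], [-2.81, 2.81]. Speed limits (rad/s): [1.89, 1.89, 2.22, 3.01, 3.01, 3.01].

### API

Orientations are given as a rotation vector (axis times angle).
In Python, from station import env gives the robot as it stands. The module is installed in compiled form; this text tells all that it offers.
- The arm moves only by the tool jog_arm, never from a script. Its argument "plan" is a list of rows, each an object with "dp": the shift along the world's x, y, z as a fraction of full scale, a list of three; "rotation": the turn, a rotation vector about the world's x, y, z as a fraction of full scale, a list of three. In form: [{"dp": [tx, ty, tz], "rotation": [rx, ry, rz]}, ...]. A call has 1 to 8 rows; each row shifts and turns the commanded pose from where the row before left it; what a row does not reach is not made up. Full scale, the value 1, is 40 mm for a shift and 6 degrees for a turn. A row lasts 1/10 s, in which the tool goes at most 50 mm and 8.59 degrees, less where a joint would pass 70% of its speed; a pose out of reach is approached as far as the arm can. A call with a number of a shift or a turn outside -1 to 1 is refused whole. A call with a gripper value outside its range is refused whole. "gripper" is the finger opening in mm, from 0 to 85.4, set as the call begins (left out, the last holds). The fingers move at their own pace and stop on an object; "force" is the grip in N (left out, the last holds). Time passes only in rows, so rows that do not move let the fingers close. It gives the time, the measured TCP pose, the force and the opening at its end, in the units of the state.
- env.state(): the state, without advancing time (a new reading comes with each control period).
- env.get_image(name): name is "side" or "top" or "wrist"; returns a dict with "frame" (480x640x3 uint8, red, green, blue), "mtx" (3x3 intrinsics, pixels), "R" (3x3) and "t" (3): a world point X has camera coordinates R X + t; the wrist camera has in their place "tool_from_camera" (4x4, takes a point from camera to tool coordinates, whose origin is the TCP and whose axes are the tool frame's). Camera axes: x right, y down, z forward; pixel columns grow to the right and rows downward; lengths in mm; the calibration is good to about 2 mm. The wrist camera is an equidistant fisheye: a pixel r from the principal point sees the ray r / f radians off the axis. A picture is of the moment at which its call begins: read the wrist's pose just before it. There is no depth.
- env.job_done(): hands the job in, once; it reports no verdict.
The state is a dict: "time_s": time; "joints": joint angles; "qd": joint speeds; "tau": joint torques, N m; "tcp_pos": TCP position; "tcp_rot": TCP orientation; "force": force on the tool from outside, world axes, zero at the start; "torque": the same for the moment, N m; "grip_width": finger opening in mm.
Only numpy, scipy, OpenCV 4.12 (cv2) and the standard library are available. Lean on these libraries where they do the work, as an engineer would, in place of code of your own. Each camera call takes 0.05 s, during which the arm holds its last target.

### The job

Shut up the little knife cupboard on the bench. First fold the tool leaf flat against the inside of the open door, then move the honing stone out of the door's way and lay it flat, stone side up, wholly on its cork mat, and finally push the door shut, without slamming it, until its catch takes and holds it fully closed. Leave the other things on the bench where they are.

Things in the scene. Friction and masses are not known exactly. Their poses are not given: they have to be found in the camera images.
- cupboard: Small wooden cupboard fixed to the bench, 120 deep (x) x 190 wide (y) x 180 high (mm), flat roof at 180. Origin: centre of its underside on the bench. Its open front is the plane 60 mm from the origin on its -x side; +y runs along the front from the door's hinge side to its catch side.
- door (a joint): Angle (rad) of the pale door: 0 = fully shut, grows as it opens (anticlockwise from above), stop 1.75. Starts 1.3 to 1.6; stays where left (hinge: friction 0.12 N m, damping 0.2 N m s). A sprung ball catch at its free side stops it at about 0.085 rad (15 mm ajar) until pushed past it with about 5 N at the free edge; from about 0.03 rad the catch pulls it home and holds it at 0.
- leaf (a joint): Angle (rad) of the plywood tool leaf against the door: 0 = folded flat on the door's inner face, grows as it unfolds (anticlockwise from above; 1.57 = at right angles to the door, on its inner side), stop at 2.2. Starts about 1.2 to 1.9. It stays where it is left (friction about 0.04 N m).
- door_hinge (a point): On the door's vertical hinge axis (x=-60, y=-90 in the cupboard's frame), at the door's top, 175 mm up. Axes turn with the door: +y to its free edge, -x out of its outer face, z up. Panel: y 0 to 180, x -12 to 0 (inner face x=0), 15 to 175 mm above the bench. A dark knob, 22 across, stands 20 mm out of the outer face at y=150, 60 mm above the bench; the face is bare above it.
- door_edge (a point): Top of the door's free edge, at y=180, x=0 in the door's axes, 175 mm above the bench; same axes as door_hinge.
- leaf_hinge (a point): On the leaf's vertical hinge axis (x=2, y=165 in the door's axes), 165 mm up. Axes turn with the leaf: -y to its free edge, +x out of the face to push on (away from the door when folded), z up. Panel: y 0 to -110, x 2 to 10, from 60 to 165 mm above the bench, so it passes over the stone. Small knives hang on the pushed face below 125 mm (look only).
- leaf_edge (a point): Top of the leaf's free edge, middle of its thickness, 165 mm above the bench; same axes as leaf_hinge.
- stone: Honing stone: grey stone on a dark wooden base, 110 (x) x 42 (y) x 28 high (mm), the stone itself 38 wide; 220 g. Origin: centre of its underside. It starts flat on the bench in the sweep of the door.
- stone_end_a (a point): Middle of the stone's end at +x, at the underside.
- stone_end_b (a point): Middle of the stone's end at -x, at the underside.
- mat: Cork mat fixed to the bench, 170 (x) x 100 (y) x 4 thick (mm). Origin: centre of its underside; its top is 4 mm above the bench.
- oil: Bystander: amber oil bottle, 48 across, 120 high; origin under its centre. Beside the cupboard on the hinge side.
- glue: Bystander: white jar with yellow cap, 60 across, 75 high; origin under its centre. Beside the cupboard on the catch side.
- mug: Bystander: blue mug, 80 across, 90 high; origin under its centre.
- mallet: Bystander: wooden mallet lying along its x axis, 230 long, head 60 across; origin at bench height near the middle.
- blank: Bystander: pale half-carved wooden blank, 130 x 50 x 52 mm; origin under its centre.
- brush: Bystander: flat bench brush lying along its x axis, 200 long, 42 wide; origin under its middle.
There are look-alikes about, which are no part of the job. Leave any blue or green look-alike of the stone alone.

How it is judged (in metres and radians):
On the way, in this order (a step that is already met when the one before it is completed fails the run):
1. the leaf is folded flat against the door while the door is still open (value of joint leaf below 0.06 rad and value of joint door above 0.6 rad), for 0.2 s.
2. the stone lies wholly on its mat, let go, the door still open (x of stone_end_a in the frame of mat between -0.087 and 0.087 m and y of stone_end_a in the frame of mat between -0.052 and 0.052 m and x of stone_end_b in the frame of mat between -0.087 and 0.087 m and y of stone_end_b in the frame of mat between -0.052 and 0.052 m and height (world z) of stone below 0.01 m and angle between stone's own z axis and vertical below 0.1 rad and linear speed of stone below 0.02 m/s and contact force between the fingers and stone below 0.1 N and value of joint door above 0.3 rad), for 0.2 s.
3. the door is seated on its catch (value of joint door below 0.015 rad), for 0.3 s.
At the end, for the whole second after the job is handed in: The door is fully shut on its catch (joint under 0.015 rad), the leaf folded against it (under 0.08 rad), and the stone lies flat, stone side up, at rest and let go on the cork mat, the middle of each of its ends within the mat (2 mm over the edge is allowed) (x of stone_end_a in the frame of mat between -0.087 and 0.087 m and y of stone_end_a in the frame of mat between -0.052 and 0.052 m and x of stone_end_b in the frame of mat between -0.087 and 0.087 m and y of stone_end_b in the frame of mat between -0.052 and 0.052 m and height (world z) of stone below 0.01 m and angle between stone's own z axis and vertical below 0.1 rad and linear speed of stone below 0.02 m/s and contact force between the fingers and stone below 0.1 N and value of joint leaf below 0.08 rad and value of joint door below 0.015 rad); the robot touches nothing.
It fails at once if the door is slammed (swinging shut faster than 4.5 rad/s) (velocity of joint door below -4.5 rad/s).
It fails at once if another thing on the bench is moved by more than 30 mm (distance of any of oil, glue, mug, mallet, blank, brush from where it was at the start of the episode above 0.03 m).
It also fails if it takes over 72 s, if anything falls off the work surface, if the arm or the gripper's body presses on something with over 40 N, if the wrist force passes 120 N, or if a joint passes its speed limit or range.

## Working session

There is one attempt and no reset: what is moved stays moved. The work goes in short steps, Python scripts to look and compute and a tool call to move; the robot and the scene stay as the last step left them, time stands still between calls to the robot, and variables do not carry over. Pictures are saved under pics/ and viewed, and the job is handed in when it is done.

Besides the shell and the picture viewer there is one more tool, called after ">>>" as name(argument=value, ...) on one line, values as JSON. jog_arm: Moves the arm, as the interface text tells. Shift numbers are shares of 40 mm and turn numbers shares of 6 degrees, none past 1 either way. Its arguments: {"type":"object","properties":{"plan":{"type":"array","items":{"type":"object","properties":{"dp":{"type":"array","items":{"type":"number"}},"rotation":{"type":"array","items":{"type":"number"}}}}},"gripper":{"type":"number"},"force":{"type":"number"}},"required":["plan"]}

```bash
mkdir -p pics
python3 - <<'E'
from station import env
import cv2,pickle
s=env.state();print(s)
for n in("top","side","wrist"):
    d=env.get_image(n);cv2.imwrite(f"pics/{n}0.png",d["frame"][:,:,::-1])
    pickle.dump(d,open(f"pics/{n}0.pkl","wb"))
    print(n,{k:v for k,v in d.items() if k!="frame"})
E
```

```text
{'time_s': 0.0, 'joints': array([-1.44396387e+00,  1.50968449e-01,  1.43800667e+00, -1.32780306e-06,
        1.55379695e+00, -1.34008340e-01]), 'qd': array([ 9.15540505e-04, -9.45517405e-04, -5.47663860e-05, -5.49859546e-04,
        2.76389349e-04, -1.11790912e-03]), 'tau': array([ 1.65324931e-03, -7.13055253e+01, -5.70867383e+01, -1.01766830e-04,
        9.05107678e-03,  5.94076187e-05]), 'tcp_pos': array([ 148.23639964, -555.33729048,  247.69756872]), 'tcp_rot': array([ 2.08278171,  0.27442628, -2.0827756 ]), 'force': array([ 0.53165921, -0.35974575, -0.26286723]), 'torque': array([-0.01306788,  0.00465765, -0.01163485]), 'grip_width': 85.36653835669678}
top {'mtx': array([[514.93389364,   0.        , 334.34600166],
       [  0.        , 514.93389364, 240.47984828],
       [  0.        ,   0.        ,   1.        ]]), 'R': array([[-0.01557286, -0.99976808,  0.0148754 ],
       [-0.99628277,  0.01425453, -0.08495561],
       [ 0.08472387, -0.0161431 , -0.99627369]]), 't': array([  58.46001773,  553.72793681, 1343.2009802 ])}
side {'mtx': array([[585.89570435,   0.        , 322.95466707],
       [  0.        , 585.89570435, 235.86338124],
       [  0.        ,   0.        ,   1.        ]]), 'R': array([[ 0.7920122 , -0.61046714,  0.00682155],
       [-0.46630738, -0.61211763, -0.63864656],
       [ 0.39404834,  0.50263493, -0.76946997]]), 't': array([-405.33876974,  378.1244527 , 1651.98776859])}
wrist {'mtx': array([[371.64829954,   0.        , 319.60698501],
       [  0.        , 371.64829954, 247.01743717],
       [  0.        ,   0.        ,   1.        ]]), 'tool_from_camera': array([[-4.76573135e-04, -2.57455124e-01,  9.66290139e-01,
        -1.25245385e+02],
       [ 9.99999879e-01, -2.38788018e-04,  4.29576855e-04,
         1.63334683e-01],
       [ 1.20141744e-04,  9.66290227e-01,  2.57455207e-01,
        -6.45119731e+01],
       [ 0.00000000e+00,  0.00000000e+00,  0.00000000e+00,
         1.00000000e+00]])}
```

View pics/top0.png

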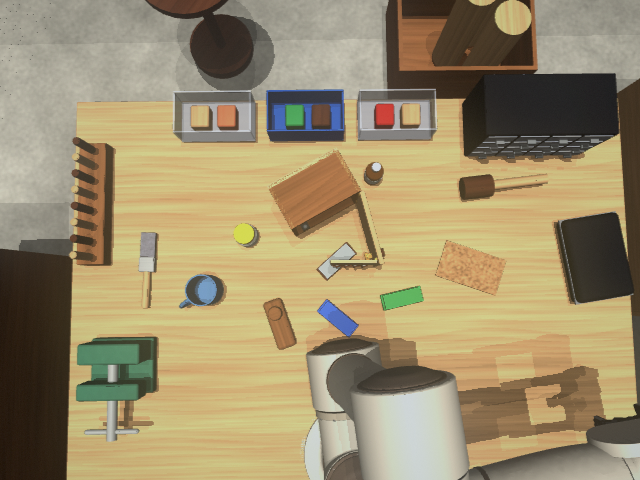

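View pics/side0.png

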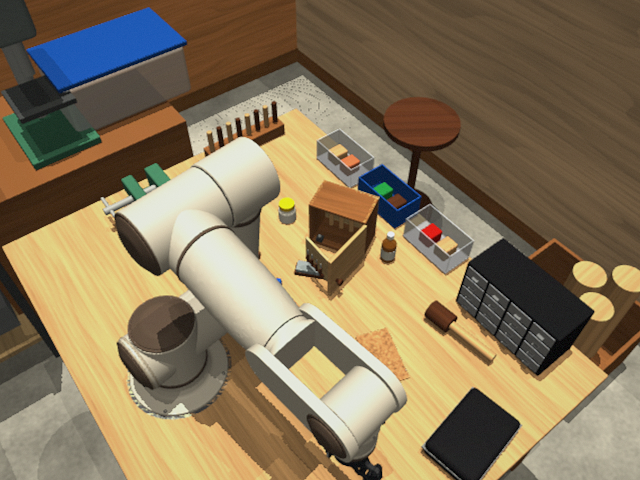

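View pics/wrist0.png

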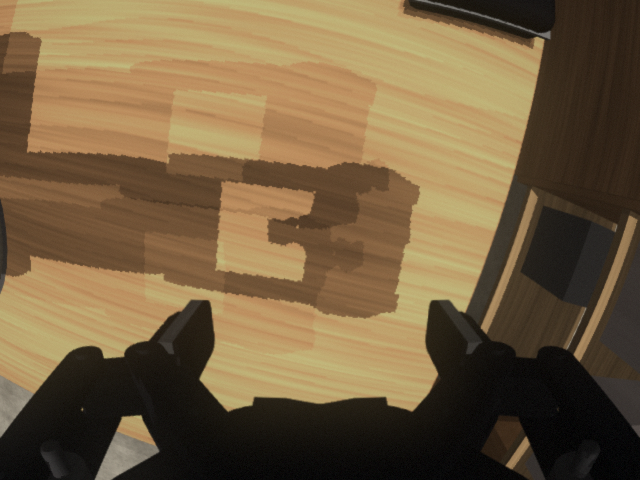

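The top view shows the cupboard at about (315,195), the door from (360,195) to (383,262), the leaf running left to (332,262), the stone at (337,261) and the mat at (470,267). I'll enlarge these areas.

Run:
```python
import cv2
a=cv2.imread("pics/top0.png")
cv2.imwrite("pics/top0a.png",cv2.resize(a[140:300,255:415],None,fx=5,fy=5,interpolation=cv2.INTER_CUBIC)[:600*5//5+200][:600+200])
b=cv2.resize(a[145:295,260:420],(800,750),interpolation=cv2.INTER_CUBIC)
cv2.imwrite("pics/top0a.png",cv2.resize(a[180:290,300:410],(600,600),interpolation=cv2.INTER_CUBIC))
cv2.imwrite("pics/top0b.png",cv2.resize(a[220:310,420:520],(600,540),interpolation=cv2.INTER_CUBIC))
cv2.imwrite("pics/top0c.png",cv2.resize(a[140:240,260:385],(750,600),interpolation=cv2.INTER_CUBIC))
s=cv2.imread("pics/side0.png")
cv2.imwrite("pics/side0a.png",cv2.resize(s[170:310,260:420],(685,600),interpolation=cv2.INTER_CUBIC))
```

```text
(no output)
```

View pics/top0a.png

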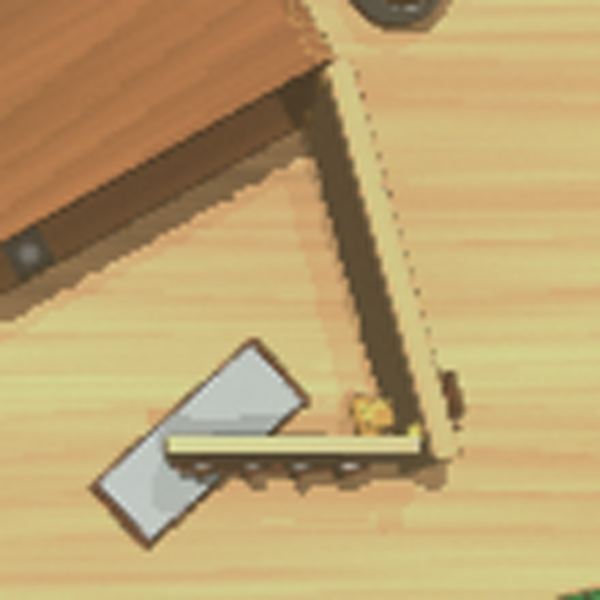

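View pics/top0b.png

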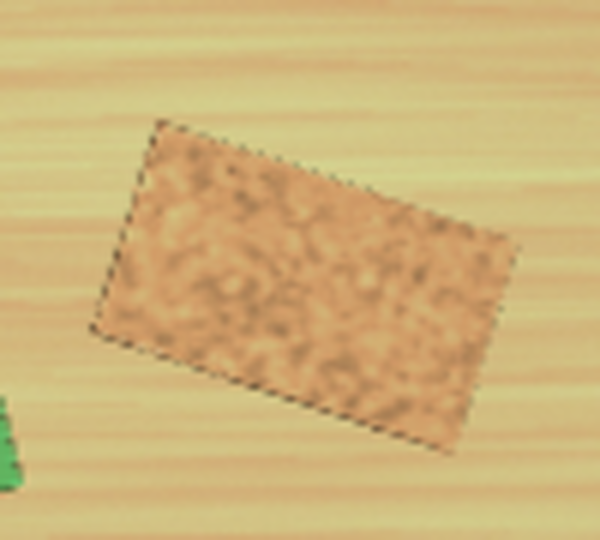

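View pics/top0c.png

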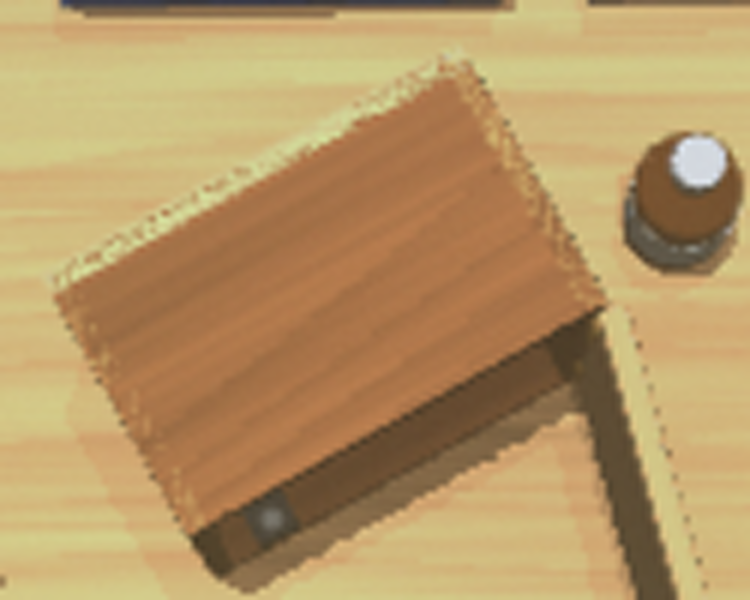

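View pics/side0a.png

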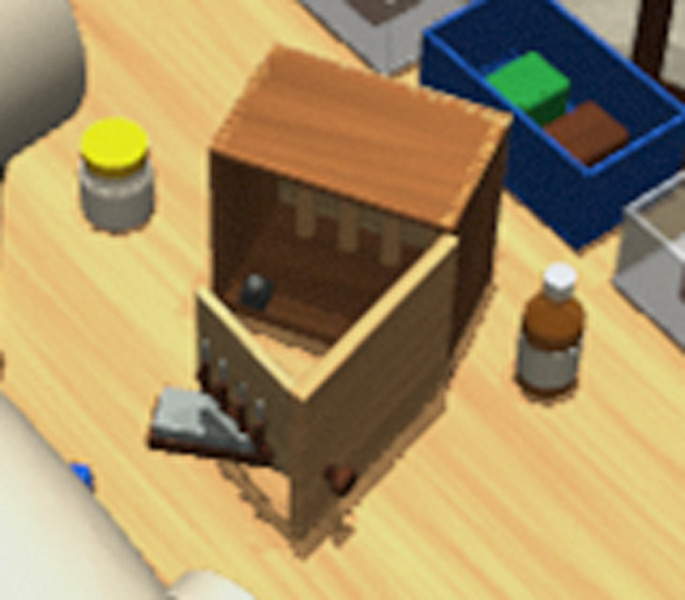

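```bash
cat > h.py <<'E'
import numpy as np,pickle
T=pickle.load(open('pics/top0.pkl','rb'));S=pickle.load(open('pics/side0.pkl','rb'))
def ray(d,u,v,z):
    K,R,t=d['mtx'],d['R'],d['t']
    c=-R.T@t; r=R.T@np.linalg.inv(K)@np.array([u,v,1.])
    return c+r*(z-c[2])/r[2]
def a(x,y):return 300+(x-2.2)/5.4545,180+(y-2.2)/5.4545
def b(x,y):return 420+(x-2.5)/6,220+(y-2.5)/6
def c(x,y):return 260+(x-2.5)/6,140+(y-2.5)/6
E
python3 - <<'E'
from h import *
np.set_printoptions(precision=1,suppress=True)
def P(n,f,x,y,z):
    p=ray(T,*f(x,y),z);print(n,p);return p
print("cam",-T['R'].T@T['t'])
fl=P('roof front catch',c,195,535,180);fr=P('roof front hinge',c,605,305,180);P('roof back catch',c,60,290,180);P('rbh',c,465,62,180)
print(np.linalg.norm(fl-fr))
hi=P('door hinge inner',a,333,65,175);ho=P('hinge outer',a,352,60,175)
ei=P('edge inner',a,430,457,175);eo=P('edge outer',a,460,450,175)
print(np.linalg.norm(hi-ei))
l1=P('leaf hinge',a,420,445,165);l2=P('leaf free',a,168,445,165);print(np.linalg.norm(l1-l2))
st=[P('st',a,*q,22) for q in((255,340),(308,402),(150,548),(93,487))]
print(np.linalg.norm(np.roll(st,1,0)-st,axis=1),np.mean(st,0))
m=[P('mat',b,*q,4) for q in((160,120),(517,243),(453,453),(93,330))]
print(np.linalg.norm(np.roll(m,1,0)-m,axis=1),np.mean(m,0))
E
```

```text
cam [ 438.8   72.2 1384.4]
roof front catch [570.3 151.6 180. ]
roof front hinge [659.3 -10.9 180. ]
roof back catch [668.1 203.9 180. ]
rbh [757.7  42.8 180. ]
185.2840204801396
door hinge inner [657.6 -11.7 175. ]
hinge outer [659.7 -20.1 175. ]
edge inner [486.1 -50.2 175. ]
edge outer [488.9 -63.2 175. ]
175.75760276837676
leaf hinge [491.8 -47.  165. ]
leaf free [493.4  62.6 165. ]
109.57042238453708
st [550.3  18.3  22. ]
st [519.7  -6.9  22. ]
st [450.1  70.9  22. ]
st [480.   98.1  22. ]
[106.3  39.7 104.4  40.4] [500.   45.1  22. ]
mat [ 554.3 -252.3    4. ]
mat [ 496.5 -411.3    4. ]
mat [ 403.2 -378.5    4. ]
mat [ 460.5 -219.     4. ]
[ 99.5 169.2  98.9 169.4] [ 478.6 -315.3    4. ]
```

Run:
```python
from station import env
from scipy.spatial.transform import Rotation as R
import numpy as np
np.set_printoptions(precision=3,suppress=True)
s=env.state();M=R.from_rotvec(s['tcp_rot']).as_matrix();print(M,s['time_s'])
```

```text
[[-0.     0.258 -0.966]
 [ 0.001 -0.966 -0.258]
 [-1.    -0.001 -0.   ]] 0.15
```

>>> jog_arm(plan=[{"dp": [0.49,0.9,0]},{"dp": [0.49,0.9,0]},{"dp": [0.49,0.9,0]},{"dp": [0.49,0.9,0]},{"dp": [0.49,0.9,0]},{"dp": [0.49,0.9,0]},{"dp": [0.49,0.9,0]},{"dp": [0.49,0.9,0]}], gripper=0, force=40)

```text
invalid input at $.plan[0]: expected keys dp, rotation
```

>>> jog_arm(plan=[{"dp": [0.48,0.9,0]},{"dp": [0.48,0.9,0]},{"dp": [0.48,0.9,0]},{"dp": [0.48,0.9,0]},{"dp": [0.48,0.9,0]},{"dp": [0.44,0.9,0]},{"dp": [0.44,0.9,0]},{"dp": [0,0.9,0]}])

```text
invalid input at $.plan[0]: expected keys dp, rotation
```

>>> jog_arm(plan=[{"dp": [0.49,0.9,0],"rotation": [0,0,0]},{"dp": [0.49,0.9,0],"rotation": [0,0,0]},{"dp": [0.49,0.9,0],"rotation": [0,0,0]},{"dp": [0.49,0.9,0],"rotation": [0,0,0]},{"dp": [0.49,0.9,0],"rotation": [0,0,0]},{"dp": [0.49,0.9,0],"rotation": [0,0,0]},{"dp": [0.49,0.9,0],"rotation": [0,0,0]},{"dp": [0.49,0.9,0],"rotation": [0,0,0]}], gripper=0, force=40)

```text
time_s: 0.95
tcp_pos: [305.4, -265.9, 248.2]
tcp_rot: [2.083, 0.273, -2.082]
force: [0.6, -0.2, 0.0]
grip_width: -0.4
```

>>> jog_arm(plan=[{"dp": [0.48,0.9,0],"rotation": [0,0,0]},{"dp": [0.48,0.9,0],"rotation": [0,0,0]},{"dp": [0.48,0.9,0],"rotation": [0,0,0]},{"dp": [0.48,0.9,0],"rotation": [0,0,0]},{"dp": [0.48,0.9,0],"rotation": [0,0,0]},{"dp": [0.4,0.9,0],"rotation": [0,0,0]},{"dp": [0.4,0.9,0],"rotation": [0,0,0]},{"dp": [0,0.9,0],"rotation": [0,0,0]}])

```text
time_s: 1.75
tcp_pos: [433.9, 22.2, 247.9]
tcp_rot: [2.082, 0.274, -2.083]
force: [-1.0, -0.7, -0.3]
grip_width: -0.1
```

>>> jog_arm(plan=[{"dp": [0,0,-0.8],"rotation": [0,0,0]},{"dp": [0,0.1,-0.8],"rotation": [0,0,0]},{"dp": [0.2,0.1,-0.8],"rotation": [0,0,0]},{"dp": [0.2,0,0],"rotation": [0,0,0]}])

```text
time_s: 2.15
tcp_pos: [447.5, 29.0, 149.0]
tcp_rot: [2.077, 0.275, -2.089]
force: [-0.6, 0.1, 1.3]
grip_width: 0.1
```

```bash
cat > look.py <<'E'
import sys
from station import env
import cv2,pickle
n,out=sys.argv[1:3]
d=env.get_image(n);f=d['frame'][:,:,::-1]
pickle.dump(d,open(f'pics/{out}.pkl','wb'))
if len(sys.argv)>3:
    x0,y0,x1,y1=map(int,sys.argv[3].split(','))
    k=min(800/(x1-x0),600/(y1-y0)); f=cv2.resize(f[y0:y1,x0:x1],None,fx=k,fy=k,interpolation=cv2.INTER_CUBIC)
    print('scale',k)
cv2.imwrite(f'pics/{out}.png',f)
s=env.state();print(s['tcp_pos'].round(1),s['force'].round(1),s['time_s'])
E
python3 look.py wrist w1; python3 look.py top t1 280,140,420,280
```

```text
[449.6  28.6 151.5] [-0.2 -0.6  0.6] 2.2
scale 4.285714285714286
[449.8  28.3 153. ] [ 0.5 -0.7  1. ] 2.25
```

View pics/w1.png

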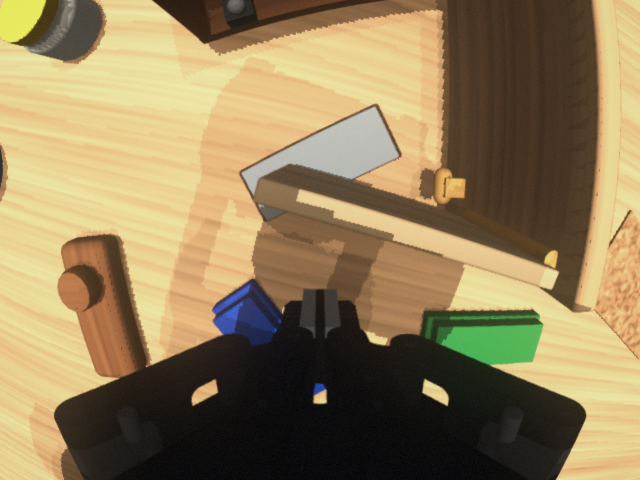

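View pics/t1.png

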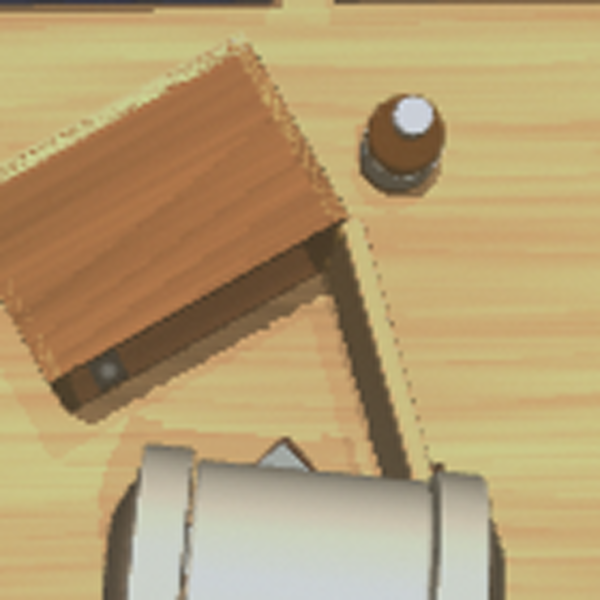

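The wrist picture shows the closed fingers (about 320,300) in front of the leaf's pushed face, near its free end (about 265,190). The door's inner face is at the right. I'll sweep the leaf towards the door.

>>> jog_arm(plan=[{"dp": [0.35,0.1,-0.05],"rotation": [0,0,0]},{"dp": [0.35,0,0],"rotation": [0,0,0]},{"dp": [0.35,0,0],"rotation": [0,0,0]},{"dp": [0.35,-0.05,0],"rotation": [0,0,0]},{"dp": [0.35,-0.1,0],"rotation": [0,0,0]},{"dp": [0.3,-0.15,0],"rotation": [0,0,0]},{"dp": [0.3,-0.15,0],"rotation": [0,0,0]},{"dp": [0.25,-0.2,0],"rotation": [0,0,0]}])

```text
time_s: 3.05
tcp_pos: [554.1, 5.9, 150.4]
tcp_rot: [2.082, 0.273, -2.082]
force: [-1.2, 1.0, -0.3]
grip_width: 0.1
```

```bash
python3 look.py wrist w2
```

```text
[555.    4.7 150.3] [-0.2 -2.  -0.6] 3.1
```

View pics/w2.png

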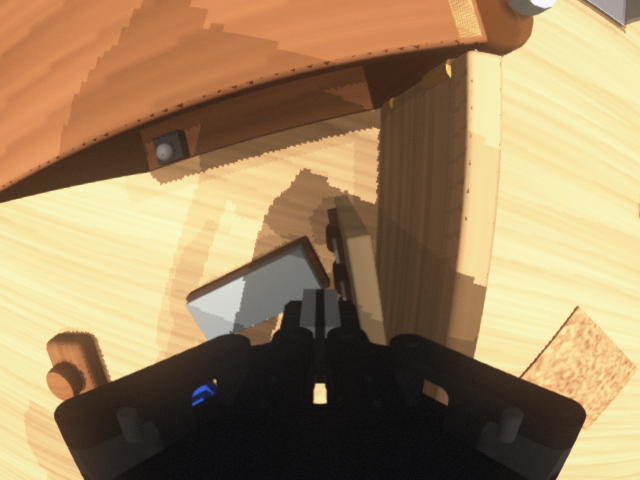

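The leaf (about col 345, rows 195–345) is partly folded, with the fingers to its left and the door's top edge at about col 480. I'll keep pushing towards the door.

>>> jog_arm(plan=[{"dp": [0.1,-0.15,0],"rotation": [0,0,0]},{"dp": [0.05,-0.15,0],"rotation": [0,0,0]},{"dp": [0,-0.15,0],"rotation": [0,0,0]},{"dp": [0,0,0],"rotation": [0,0,0]}])

```text
time_s: 3.5
tcp_pos: [558.9, -12.3, 150.4]
tcp_rot: [2.083, 0.272, -2.083]
force: [0.1, 0.1, -0.9]
grip_width: 0.0
```

```bash
python3 look.py wrist w3
```

```text
[558.8 -11.9 150.4] [-0.2 -0.4 -1.1] 3.55
```

View pics/w3.png

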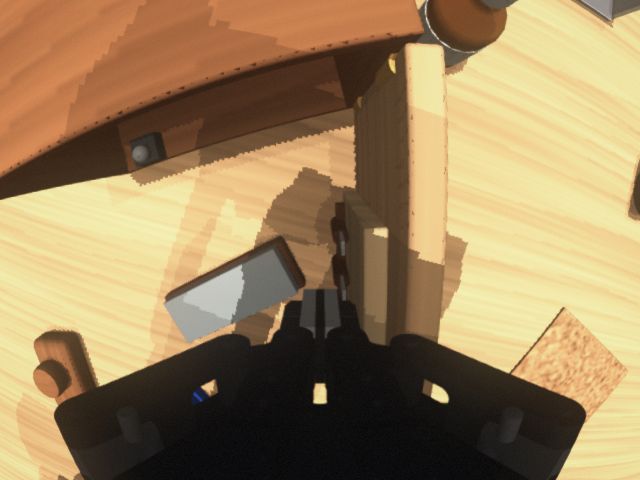

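The leaf is nearly parallel to the door, with a visible gap left (leaf at about col 375, door at about col 400). I'll press further in small steps.

>>> jog_arm(plan=[{"dp": [0.03,-0.12,0],"rotation": [0,0,0]},{"dp": [0.03,-0.12,0],"rotation": [0,0,0]},{"dp": [0.03,-0.12,0],"rotation": [0,0,0]},{"dp": [0,0,0],"rotation": [0,0,0]},{"dp": [0,0,0],"rotation": [0,0,0]}])

```text
time_s: 4.05
tcp_pos: [562.8, -26.2, 150.3]
tcp_rot: [2.083, 0.273, -2.082]
force: [-0.1, -0.9, -0.2]
grip_width: 0.2
```

```bash
python3 look.py wrist w4
```

```text
[562.8 -26.1 150.3] [0.3 0.8 0.8] 4.1
```

View pics/w4.png

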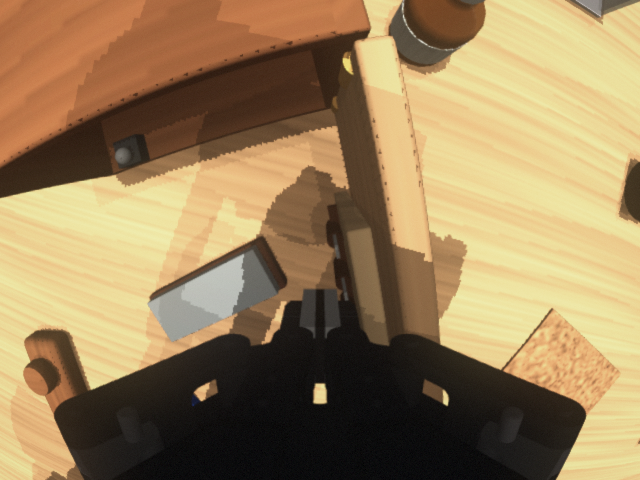

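```bash
cat > wr.py <<'E'
import numpy as np,pickle
from scipy.spatial.transform import Rotation as R
def wray(d,pos,rot,u,v,z):
    K=d['mtx'];x=(u-K[0,2])/K[0,0];y=(v-K[1,2])/K[1,1];r=np.hypot(x,y)
    c=np.array([np.sin(r)*x/r,np.sin(r)*y/r,np.cos(r)]);M=d['tool_from_camera'];W=R.from_rotvec(rot).as_matrix()
    o=W@M[:3,3]+pos;q=W@M[:3,:3]@c
    return o+q*(z-o[2])/q[2]
E
python3 - <<'E'
import cv2
a=cv2.imread('pics/w4.png');cv2.imwrite('pics/w4c.png',cv2.resize(a[180:360,300:460],(533,600),interpolation=cv2.INTER_CUBIC))
E
```

```text
(no output)
```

View pics/w4c.png

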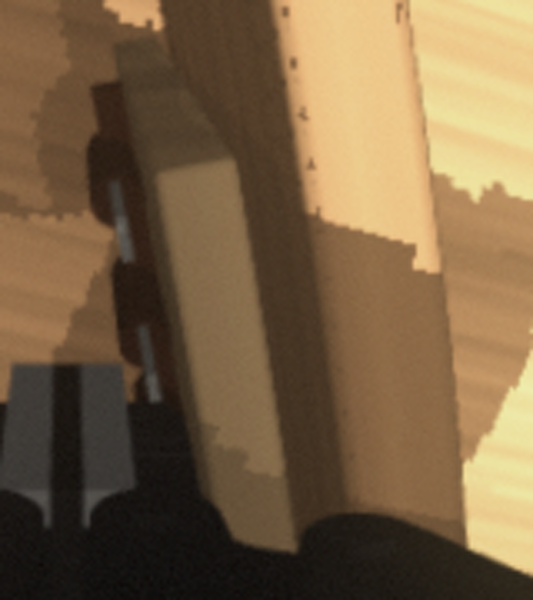

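```bash
cat > ang.py <<'E'
from wr import *
import sys
def ang(name,pos,rot,L,D,sc,ox,oy):
    d=pickle.load(open(f'pics/{name}.pkl','rb'))
    def p(q,z):return wray(d,pos,rot,ox+q[0]/sc,oy+q[1]/sc,z)
    l=[p(q,165) for q in L];dd=[p(q,175) for q in D]
    al=np.degrees(np.arctan2(*(l[0]-l[1])[1::-1]));ad=np.degrees(np.arctan2(*(dd[0]-dd[1])[1::-1]))
    print(np.round(l,1),np.round(dd,1),al,ad,'leaf rel',al-ad,'door',ad+180-118.7)
E
python3 - <<'E'
from ang import *
ang('w4',np.array([562.8,-26.2,150.3]),np.array([2.083,.273,-2.082]),[(238,157),(297,550)],[(272,0),(340,500)],3.333,300,180)
ang('w4',np.array([562.8,-26.2,150.3]),np.array([2.083,.273,-2.082]),[(160,173),(233,543)],[(410,10),(465,520)],3.333,300,180)
E
```

```text
[[606.9 -31.1 165. ]
 [569.2 -49.5 165. ]] [[621.9 -28.1 175. ]
 [580.2 -48.1 175. ]] 26.01106868399689 25.572154957080873 leaf rel 0.4389137269160166 door 86.87215495708087
[[603.6 -24.5 165. ]
 [568.4 -42.7 165. ]] [[624.4 -39.7 175. ]
 [580.8 -61.  175. ]] 27.309074358559858 26.09019656294453 leaf rel 1.2188777956153274 door 87.39019656294452
```

The leaf and door edges agree to about 1°, so the leaf is folded, and the door stands at about 87°. Next I back off, rise, and turn the jaws for the stone.

>>> jog_arm(plan=[{"dp": [-0.4,0.8,0],"rotation": [0,0,0]},{"dp": [-0.4,0.6,0.7],"rotation": [0,0,0.5]},{"dp": [-0.4,0.2,0.7],"rotation": [0,0,1]},{"dp": [-0.35,0.15,0.5],"rotation": [0,0,1]},{"dp": [0,0,0],"rotation": [0,0,1]},{"dp": [0,0,0],"rotation": [0,0,1]},{"dp": [0,0,0],"rotation": [0,0,1]},{"dp": [0,0,0],"rotation": [0,0,1]}])

```text
time_s: 4.9
tcp_pos: [500.6, 44.2, 226.4]
tcp_rot: [1.653, 0.846, -1.652]
force: [0.3, -0.4, -0.3]
grip_width: -0.1
```

>>> jog_arm(plan=[{"dp": [0,0,0],"rotation": [0,0,1]},{"dp": [0,0,0],"rotation": [0,0,1]},{"dp": [0,0,0],"rotation": [0,0,1]},{"dp": [0,0,0],"rotation": [0,0,1]},{"dp": [0,0,0],"rotation": [0,0,1]},{"dp": [0,0,0],"rotation": [0,0,1]},{"dp": [0,0,0],"rotation": [0,0,1]},{"dp": [0,0,0],"rotation": [0,0,1]}], gripper=65)

```text
time_s: 5.7
tcp_pos: [500.7, 44.2, 226.4]
tcp_rot: [1.051, 1.302, -1.051]
force: [-0.2, -0.2, 0.0]
grip_width: 65.0
```

>>> jog_arm(plan=[{"dp": [0,0,0],"rotation": [0,0,1]},{"dp": [0,0,0],"rotation": [0,0,1]},{"dp": [0,0,0],"rotation": [0,0,1]},{"dp": [0,0,0],"rotation": [0,0,1]},{"dp": [0,0,0],"rotation": [0,0,0.93]},{"dp": [0,0,0],"rotation": [0,0,0]}])

```text
time_s: 6.3
tcp_pos: [500.7, 44.2, 226.4]
tcp_rot: [0.659, 1.468, -0.659]
force: [-0.3, 0.2, -0.3]
grip_width: 64.9
```

```bash
python3 -c "
from station import env;from scipy.spatial.transform import Rotation as R
s=env.state();print(s['tcp_pos'],s['tcp_rot'],R.from_rotvec(s['tcp_rot']).as_matrix().round(3),s['joints'])"; python3 look.py wrist w5
```

```text
[500.65296566  44.177306   226.35080802] [ 0.65927656  1.46815664 -0.6593128 ] [[ 0.     0.747  0.664]
 [-0.     0.664 -0.747]
 [-1.     0.     0.   ]] [-6.53410988e-02  7.45195969e-03  1.63552017e+00 -8.86941233e-05
  1.49844760e+00 -7.92061336e-01]
[500.7  44.1 226.3] [-0.1  0.2 -0.5] 6.35
```

View pics/w5.png

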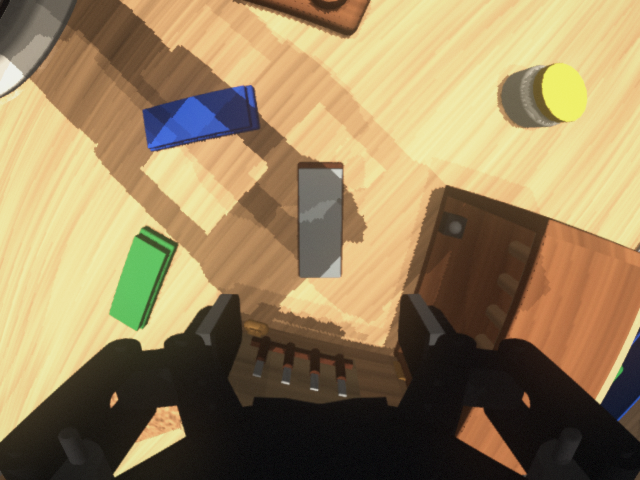

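The stone shows as an upright rectangle with corners (298,167), (343,167), (342,277), (299,277), well aligned with the jaws. The folded leaf and its knives lie along the bottom.

Run:
```python
from wr import *
d=pickle.load(open('pics/w5.pkl','rb'));pos=np.array([500.65,44.18,226.35]);rot=np.array([.65928,1.46816,-.65931])
c=[wray(d,pos,rot,u,v,28) for u,v in((298,167),(343,167),(342,277),(299,277))]
print(np.round(c,1),np.mean(c,0),np.linalg.norm(np.roll(c,1,0)-c,axis=1))
```

```text
[[452.8  69.   28. ]
 [482.   94.9  28. ]
 [549.   20.1  28. ]
 [519.3  -6.3  28. ]] [500.77892158  44.43894724  28.        ] [100.41166431  38.96630017 100.43440106  39.74821686]
```

>>> jog_arm(plan=[{"dp": [0,0,-1],"rotation": [0,0,0]},{"dp": [0,0,-1],"rotation": [0,0,0]},{"dp": [0,0,-1],"rotation": [0,0,0]},{"dp": [0,0,-0.9],"rotation": [0,0,0]},{"dp": [0,0,-0.75],"rotation": [0,0,0]},{"dp": [0,0,-0.5],"rotation": [0,0,0]},{"dp": [0,0,0],"rotation": [0,0,0]}])

```text
time_s: 7.05
tcp_pos: [499.2, 44.2, 17.9]
tcp_rot: [0.662, 1.471, -0.665]
force: [0.9, 0.6, 0.3]
grip_width: 64.8
```

>>> jog_arm(plan=[{"dp": [0,0,0],"rotation": [0,0,0]},{"dp": [0,0,0],"rotation": [0,0,0]},{"dp": [0,0,0],"rotation": [0,0,0]},{"dp": [0,0,0],"rotation": [0,0,0]},{"dp": [0,0,0],"rotation": [0,0,0]},{"dp": [0,0,0],"rotation": [0,0,0]}], gripper=30, force=40)

```text
time_s: 7.65
tcp_pos: [501.4, 44.0, 21.8]
tcp_rot: [0.662, 1.466, -0.66]
force: [-1.9, 0.6, 7.8]
grip_width: 40.7
```

>>> jog_arm(plan=[{"dp": [0,0,0.5],"rotation": [0,0,0]},{"dp": [0,0,1],"rotation": [0,0,0]},{"dp": [0,0,1],"rotation": [0,0,0]},{"dp": [0,0,1],"rotation": [0,0,0]},{"dp": [0,0,1],"rotation": [0,0,0]},{"dp": [0,0,1],"rotation": [0,0,0]},{"dp": [0,0,0],"rotation": [0,0,0]}])

```text
time_s: 8.35
tcp_pos: [502.1, 44.0, 246.5]
tcp_rot: [0.663, 1.459, -0.658]
force: [0.6, 0.5, -1.8]
grip_width: 40.9
```

```bash
python3 look.py wrist w6
```

```text
[501.4  44.1 243.3] [ 0.2  2.1 -3. ] 8.4
```

View pics/w6.png

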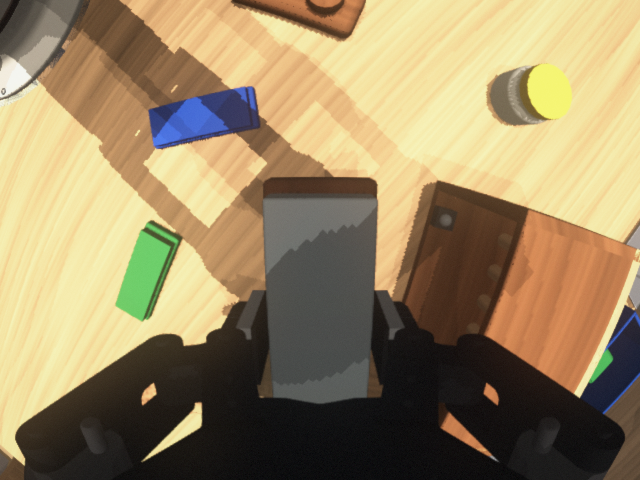

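The stone is held level between the pads, grey side up. I'll carry it over the door to the mat and turn it to match.

>>> jog_arm(plan=[{"dp": [-0.06,-0.9,0],"rotation": [0,0,-1]},{"dp": [-0.06,-0.9,0],"rotation": [0,0,-1]},{"dp": [-0.06,-0.9,0],"rotation": [0,0,-1]},{"dp": [-0.06,-0.9,0],"rotation": [0,0,-1]},{"dp": [-0.06,-0.9,0],"rotation": [0,0,-1]},{"dp": [-0.06,-0.9,0],"rotation": [0,0,-1]},{"dp": [-0.06,-0.9,0],"rotation": [0,0,-1]},{"dp": [-0.06,-0.9,0],"rotation": [0,0,-1]}])

```text
time_s: 9.2
tcp_pos: [480.7, -245.1, 239.2]
tcp_rot: [1.295, 1.153, -1.296]
force: [0.0, 0.0, -2.3]
grip_width: 40.6
```

>>> jog_arm(plan=[{"dp": [-0.06,-0.9,0],"rotation": [0,0,-1]},{"dp": [-0.02,-0.88,0],"rotation": [0,0,-1]},{"dp": [0,0,-1],"rotation": [0,0,-0.25]},{"dp": [0,0,-1],"rotation": [0,0,0]},{"dp": [0,0,-1],"rotation": [0,0,0]},{"dp": [0,0,-0.5],"rotation": [0,0,0]},{"dp": [0,0,0],"rotation": [0,0,0]}])

```text
time_s: 9.9
tcp_pos: [476.6, -313.8, 96.4]
tcp_rot: [1.462, 1.03, -1.464]
force: [-0.1, 0.5, -0.9]
grip_width: 40.9
```

```bash
python3 look.py wrist w7;  python3 look.py side s7 200,130,520,370;python3 -c "
from station import env;from scipy.spatial.transform import Rotation as R
s=env.state();print(s['tcp_pos'],R.from_rotvec(s['tcp_rot']).as_matrix().round(3))"
```

```text
[ 477.5 -314.5   98.9] [ 0.8 -0.2 -1.8] 9.95
scale 2.5
[ 478.2 -315.   100.4] [ 0.3 -0.5 -2.1] 10.0
[ 478.17162315 -315.04192415  100.44636728] [[-0.     0.94  -0.342]
 [ 0.    -0.342 -0.94 ]
 [-1.    -0.001 -0.   ]]
```

View pics/w7.png

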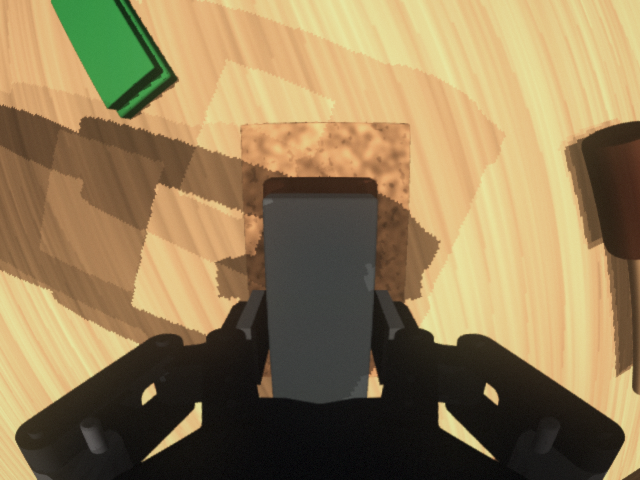

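View pics/s7.png

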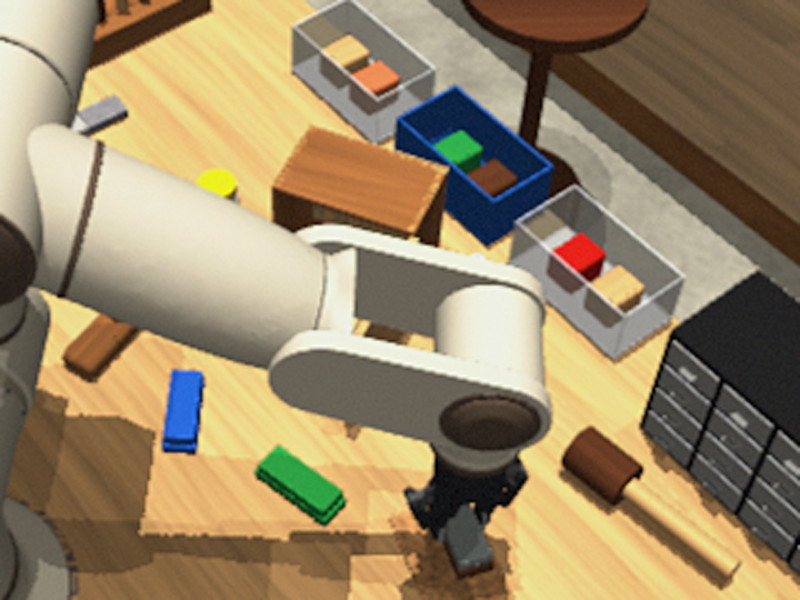

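The stone is parallel to and centred over the mat (mat edges at cols 242 and 409, stone at cols 265–375). I'll lower it and release.

>>> jog_arm(plan=[{"dp": [0,0,-0.8],"rotation": [0,0,0]},{"dp": [0,0,-0.6],"rotation": [0,0,0]},{"dp": [0,0,-0.3],"rotation": [0,0,0]},{"dp": [0,0,-0.1],"rotation": [0,0,0]},{"dp": [0,0,-0.05],"rotation": [0,0,0]},{"dp": [0,0,0],"rotation": [0,0,0]},{"dp": [0,0,0],"rotation": [0,0,0]}])

```text
time_s: 10.7
tcp_pos: [478.7, -315.5, 27.3]
tcp_rot: [1.461, 1.022, -1.461]
force: [-0.6, -0.4, -2.8]
grip_width: 41.1
```

>>> jog_arm(plan=[{"dp": [0,0,-0.04],"rotation": [0,0,0]},{"dp": [0,0,0],"rotation": [0,0,0]},{"dp": [0,0,0],"rotation": [0,0,0]}])

```text
time_s: 11.0
tcp_pos: [478.7, -315.5, 25.8]
tcp_rot: [1.461, 1.022, -1.461]
force: [-2.0, 2.4, 8.3]
grip_width: 40.4
```

>>> jog_arm(plan=[{"dp": [0,0,0],"rotation": [0,0,0]},{"dp": [0,0,0],"rotation": [0,0,0]},{"dp": [0,0,0],"rotation": [0,0,0]},{"dp": [0,0,0],"rotation": [0,0,0]},{"dp": [0,0,0.3],"rotation": [0,0,0]},{"dp": [0,0,0.8],"rotation": [0,0,0]},{"dp": [0,0,1],"rotation": [0,0,0]},{"dp": [0,0,1],"rotation": [0,0,0]}], gripper=65)

```text
time_s: 11.8
tcp_pos: [478.0, -314.9, 150.9]
tcp_rot: [1.461, 1.024, -1.461]
force: [0.4, -0.6, -0.1]
grip_width: 64.9
```

```bash
python3 look.py wrist w8;python3 -c "
from station import env
s=env.state();print(s['tcp_pos'],s['tcp_rot'])"
```

```text
[ 479.8 -316.3  158. ] [ 1.2 -1.6  8.8] 11.85
[ 479.75314925 -316.33930902  158.02166328] [ 1.46099295  1.01509589 -1.45745702]
```

View pics/w8.png

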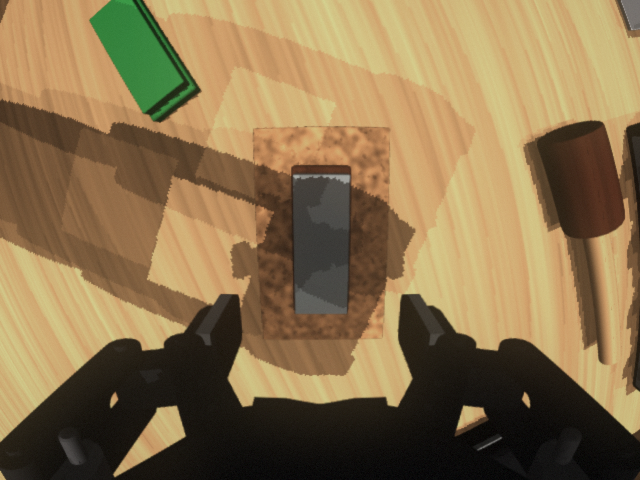

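The stone lies centred on the mat (mat cols 254–390, rows 127–338; stone cols 292–351, rows 165–315), grey side up. Next I close the fingers and go to the outer face of the door.

>>> jog_arm(plan=[{"dp": [0.23,0.57,0],"rotation": [0,0,1]},{"dp": [0.23,0.57,0],"rotation": [0,0,1]},{"dp": [0.23,0.57,0],"rotation": [0,0,1]},{"dp": [0.23,0.57,0],"rotation": [0,0,1]},{"dp": [0.23,0.57,0],"rotation": [0,0,1]},{"dp": [0.23,0.57,-0.1],"rotation": [0,0,1]},{"dp": [0.23,0.57,-0.1],"rotation": [0,0,1]},{"dp": [0.15,0.4,0],"rotation": [0,0,1]}], gripper=0)

```text
time_s: 12.65
tcp_pos: [548.9, -138.1, 140.9]
tcp_rot: [0.838, 1.403, -0.838]
force: [-0.4, 0.5, -0.0]
grip_width: 0.1
```

```bash
python3 look.py wrist w9;python3 -c "
from station import env
s=env.state();print(s['tcp_pos'],s['tcp_rot'])"
```

```text
[ 549.5 -136.5  141.2] [ 0.3  2.6 -1.5] 12.7
[ 549.52330226 -136.48903751  141.15211564] [ 0.83274795  1.40576478 -0.83134987]
```

View pics/w9.png

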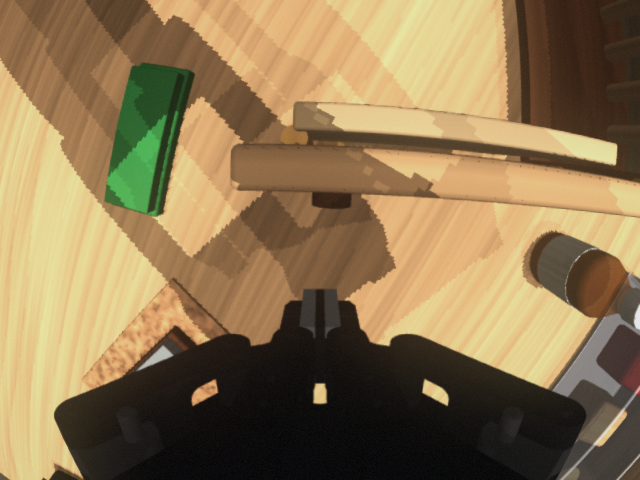

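The folded leaf is parallel to the door, with the free edge at the left (232,165) and the knob at (332,200). The oil bottle is well clear at the right. Now I push along the door's arc.

>>> jog_arm(plan=[{"dp": [-0.3,0.8,0.15],"rotation": [0,0,0]},{"dp": [-0.25,0.5,0],"rotation": [0,0,0]},{"dp": [-0.2,0.5,0],"rotation": [0,0,0]},{"dp": [-0.2,0.5,0],"rotation": [0,0,0]},{"dp": [-0.08,0.5,0],"rotation": [0,0,0]},{"dp": [0,0.5,0],"rotation": [0,0,0]},{"dp": [0.05,0.5,0],"rotation": [0,0,0]},{"dp": [0.15,0.4,0],"rotation": [0,0,0]}])

```text
time_s: 13.5
tcp_pos: [515.4, 29.0, 147.8]
tcp_rot: [0.843, 1.4, -0.842]
force: [-0.8, -2.0, 3.3]
grip_width: -0.1
```

```bash
python3 look.py wrist w10;python3 -c "
from station import env
s=env.state();print(s['tcp_pos'],s['tcp_rot'])"
```

```text
[516.2  30.7 147.7] [0.4 1.3 0.3] 13.55
[516.19790866  30.67900671 147.69624107] [ 0.84285842  1.40050828 -0.84094082]
```

View pics/w10.png

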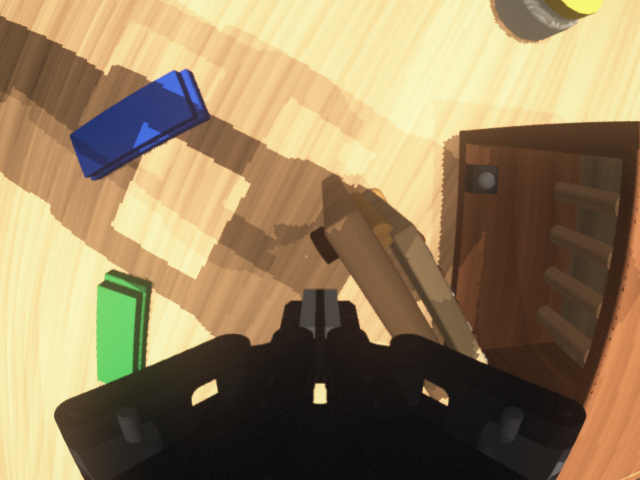

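The door is at about 30–40° with the fingers on its outer face and the leaf still folded. I'll continue more slowly.

>>> jog_arm(plan=[{"dp": [0.12,0.4,0],"rotation": [0,0,0]},{"dp": [0.15,0.4,0],"rotation": [0,0,0]},{"dp": [0.2,0.3,0],"rotation": [0,0,0]},{"dp": [0.2,0.25,0],"rotation": [0,0,0]},{"dp": [0.2,0.2,0],"rotation": [0,0,0]},{"dp": [0,0,0],"rotation": [0,0,0]}])

```text
time_s: 14.15
tcp_pos: [551.6, 91.1, 147.1]
tcp_rot: [0.842, 1.401, -0.841]
force: [2.3, 1.6, 7.2]
grip_width: -0.3
```

```bash
python3 look.py wrist w11;python3 -c "
from station import env
s=env.state();print(s['tcp_pos'],s['tcp_rot'])"
```

```text
[551.3  91.  147.1] [1.2 0.9 6.7] 14.2
[551.30835806  90.96541936 147.08241924] [ 0.84236353  1.40119833 -0.84084854]
```

View pics/w11.png

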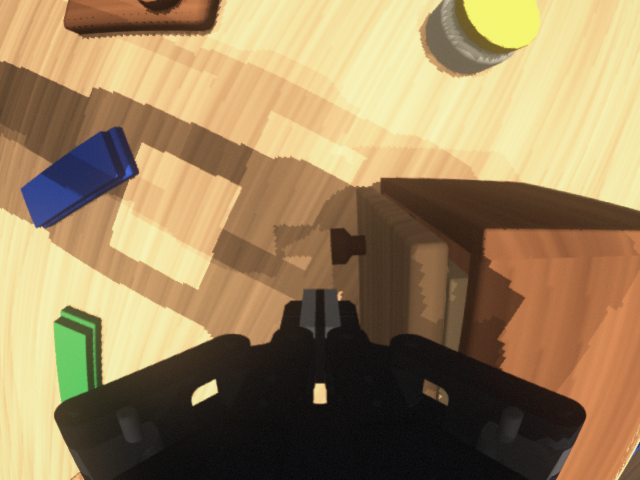

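The door is nearly shut, likely near the catch. I'll push on along the inward normal in small steps and watch the force.

>>> jog_arm(plan=[{"dp": [0.09,0.05,0.05],"rotation": [0,0,0]},{"dp": [0.09,0.05,0],"rotation": [0,0,0]},{"dp": [0,0,0],"rotation": [0,0,0]}])

```text
time_s: 14.5
tcp_pos: [557.9, 94.7, 148.6]
tcp_rot: [0.842, 1.402, -0.842]
force: [-0.9, -0.5, 0.1]
grip_width: -0.0
```

>>> jog_arm(plan=[{"dp": [0.09,0.05,0],"rotation": [0,0,0]},{"dp": [0,0,0],"rotation": [0,0,0]}])

```text
time_s: 14.7
tcp_pos: [560.5, 96.1, 148.6]
tcp_rot: [0.84, 1.403, -0.844]
force: [-12.0, -6.5, 8.3]
grip_width: 0.0
```

>>> jog_arm(plan=[{"dp": [0.06,0.03,0],"rotation": [0,0,0]},{"dp": [0,0,0],"rotation": [0,0,0]}])

```text
time_s: 14.9
tcp_pos: [561.2, 96.5, 148.5]
tcp_rot: [0.838, 1.406, -0.847]
force: [-32.2, -15.1, 16.7]
grip_width: 0.1
```

```bash
python3 look.py wrist w12
```

```text
[561.2  96.5 148.5] [-31.6 -14.8  15.8] 14.95
```

View pics/w12.png

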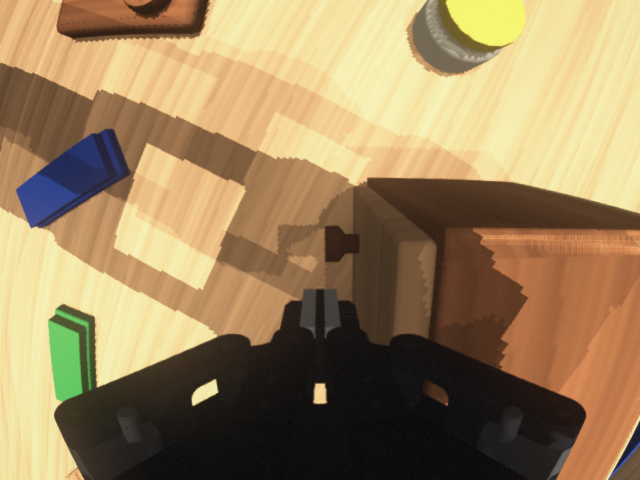

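35 N is far above the catch force and the door looks flush, so it seems to be on its stop. I'll back away and check.

>>> jog_arm(plan=[{"dp": [-0.15,-0.08,0],"rotation": [0,0,0]},{"dp": [-0.6,-0.4,0],"rotation": [0,0,0]},{"dp": [-0.6,-0.6,0.3],"rotation": [0,0,0]},{"dp": [-0.7,-0.6,0.6],"rotation": [0,0,0]},{"dp": [-0.7,-0.6,0.6],"rotation": [0,0,0]},{"dp": [-0.3,-0.9,0.6],"rotation": [0,0,0]},{"dp": [0,-0.9,0],"rotation": [0,0,0]},{"dp": [0,-0.9,0],"rotation": [0,0,0]}])

```text
time_s: 15.75
tcp_pos: [441.4, -102.9, 233.8]
tcp_rot: [0.842, 1.399, -0.841]
force: [0.4, 0.8, -0.1]
grip_width: 0.0
```

>>> jog_arm(plan=[{"dp": [0,-0.9,0],"rotation": [0,0,0]},{"dp": [0,-0.9,0],"rotation": [0,0,0]},{"dp": [0,-0.9,0],"rotation": [0,0,0]},{"dp": [0,-0.9,0],"rotation": [0,0,0]},{"dp": [0,-0.9,0],"rotation": [0,0,0]},{"dp": [0,-0.9,0],"rotation": [0,0,0]},{"dp": [0,-0.9,0],"rotation": [0,0,0]},{"dp": [0,0,0],"rotation": [0,0,0]}])

```text
time_s: 16.55
tcp_pos: [441.0, -357.1, 231.7]
tcp_rot: [0.844, 1.402, -0.845]
force: [0.3, 0.3, -0.1]
grip_width: 0.3
```

```bash
python3 look.py top t13 260,140,400,245; python3 look.py top t13f
```

```text
scale 5.714285714285714
[ 441.1 -355.2  231.8] [ 0.2 -0.1  0.2] 16.6
[ 441.3 -354.   232.1] [ 0.8  1.1 -0.2] 16.65
```

View pics/t13.png

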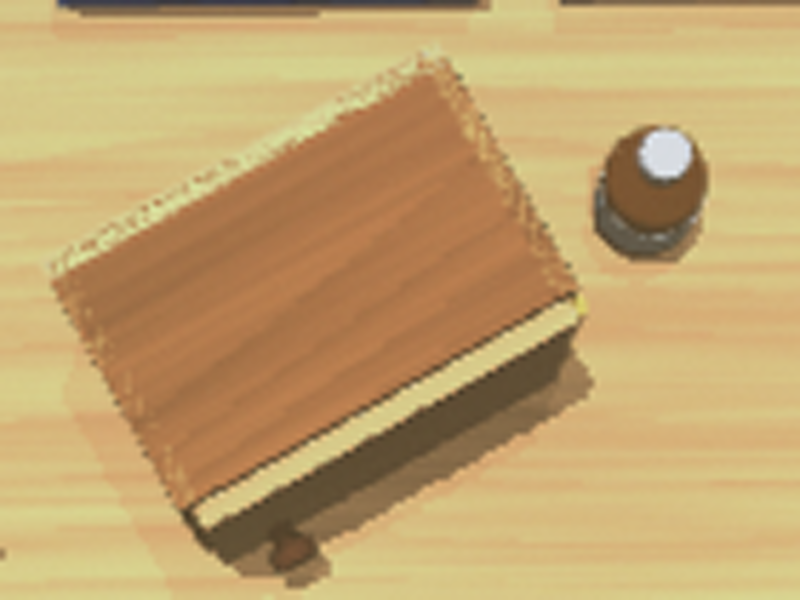

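View pics/t13f.png

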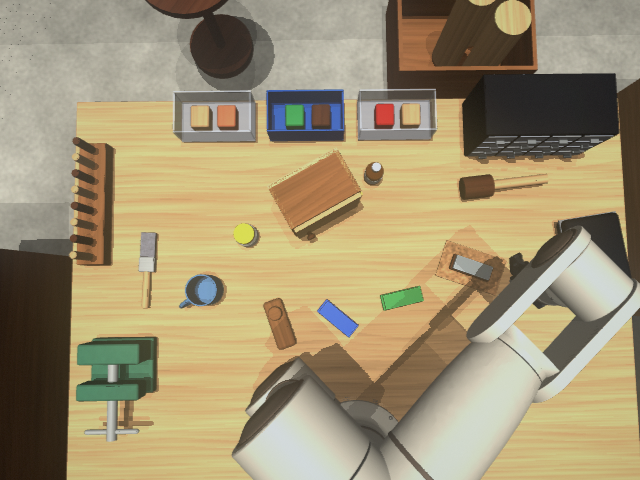

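The top view shows the door seated parallel to the cupboard front, the stone on the mat, and the bystanders where they were. I'll hand in.

```bash
python3 -c "
from station import env
print(env.job_done());print(env.state()['time_s'])"
```

```text
the job is handed in; nothing more can be done
None
the job is handed in; nothing more can be done
```

The cupboard is shut and the job was handed in at about 17 s of the 72 s allowed. No verdict was reported.

- **Leaf:** I folded it flat against the open door. The wrist picture put it within about 1° of the door while the door stood at about 87°. It is hidden now that the door is shut, so I could not check it again at the end. It still looked folded on the way round.
- **Stone:** I lifted it over the door and laid it grey side up in the middle of the cork mat, in line with it. A wrist picture after letting go showed cork on all sides, and the last top view agrees.
- **Door:** I pushed it slowly past its catch. It stopped with about 35 N on the fingers, far above the catch force. After I backed off, the top view showed the door edge parallel to the cupboard front to within about 0.01 rad, judged by eye from the picture.
- **Other things:** The other things on the bench look to be where they started, and the arm was clear of everything at the end.

One reading I did not explain: the upward force on the tool was about 7 N near the catch and 16 N at the final push. I took it as friction on the door face.

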